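# Clamp a square bar sample in a tilted quick vise

### The job

Stand the square aluminium bar on the sloping bed of the tilted vise, between its jaws and about midway along them: lean it to match the slope and turn it so that two of its flats are square to the jaws, lower it down onto the bed (do not drop or ram it) and let go. Then slide the moving jaw by its fin until it closes on the bar. Leave the other samples where they are.

Things in the scene. Friction and masses are not known exactly. Their poses are not given: they have to be found in the camera images.
- bar: square aluminium bar, 30 x 30 mm and 90 mm long, 0.15 to 0.30 kg, standing upright on the bench with a dark 12 mm bore mark on its top end. Origin: centre of the lower end; z along the bar to the marked top; x and y are the normals of its flats. It starts at any yaw.
- vise: steel sine table with a quick vise, fixed to the bench. Base plate 160 x 100 x 12 mm, origin at the centre of its underside, z up. Its bed (150 x 90 mm) slopes at 30 degrees, rising towards the vise's +x (away from the robot, within 20 degrees or so). The fixed jaw stands on the low side (near the robot), the moving jaw on the high side; both are 64 mm wide; above the bed the fixed jaw is 38 mm high, the moving jaw 25 mm. Overall height about 135 mm at the fin.
- seat (a point): foot of the fixed jaw's face on the bed, midway along the jaw. x: up the slope, square to the jaw faces, towards the moving jaw; y: along the jaws; z: square out of the bed, leaning 30 degrees from vertical towards the robot. The fixed jaw fills x = -24 to 0 mm. Clamped, the bar's lower end is at x 15, y 0, z 0 mm, its length along z. Let go in the open jaws, it may tip back onto the fixed jaw.
- jaw_fin (a point): middle of the top of the aluminium fin on the moving jaw; same axes as the seat. The fin is 22 mm along x, 10 mm thick along y and 30 mm high, standing up from the jaw's top face; it can be pinched across y or pushed from its high side. The jaw block reaches from 26 mm before the fin's middle (its clamping face) to 14 mm behind it (along x), and its top is 30 mm below this point, 25 mm above the bed.
- jaw (a joint): travel of the moving jaw in m, growing as it closes (it slides down the slope, along the seat's -x): the gap between the jaws is 40 mm minus this. Starts at 0 to 4 mm (gap 40 to 36 mm), meets the seated bar at 10 mm, end stop 16 mm. Stiff slide, about 4 N of friction: it stays where it is left; its weight helps it down by about 1.5 N.
- round: bystander: round aluminium bar, 30 mm diameter, 90 mm tall, standing; origin at the centre of its underside. To be left alone.
- post: bystander: stepped black plastic post with a white tip, 38 mm diameter at the foot, 28 mm above, 100 mm tall, standing; origin at the centre of its underside. To be left alone.
- flange: bystander: machined aluminium ring lying flat, 110 mm outside, 88 mm inside, 18 mm high; origin at the centre of its underside. To be left alone.
Not all that is in view belongs to the job. What is shaped like the bar but yellow is not meant.

How it is judged:
By the outcome, as a careful person would: the job done as asked, in the order asked, and still so for the second after the job is handed in, with the robot touching nothing.
It also fails if it takes over 51 s, if anything falls off the work surface, if the arm or the gripper's body presses on something with over 40 N, if the wrist force passes 120 N, or if a joint passes its speed limit or range.

### The arm

A 6-joint arm with a two-finger parallel gripper is mounted at the origin on the work surface. World frame = base frame: x ahead of the robot, y to its left, z up, the work surface at z = 0. Lengths are in mm, angles in rad, forces in N, time in s.
With the tool pointing down it reaches from about 350 to 725 mm from the base axis. Payload 6 kg.
Tool frame: the origin (TCP) lies midway between the tips of the shut fingers; the grasp point (between the pads) lies 19 mm behind it; z points along the fingers, y is the direction in which the jaws open and shut (so a half turn about z gives the same grasp; the last joint's range is limited). The gripper opens to 85 mm and grips with 20 to 120 N. Pads are 22 mm wide; open, the fingers measure 114 mm over their backs; the gripper's body (76 mm by 85 mm) begins 54 mm behind the grasp point. The pads swing forward as they close: fully open they stand 13 mm farther back than shut.
Start: joints at [-0.844, 0.04, 0.085, 0, -1.615, -0.334], TCP at [229.673, -554.278, 231.261] pointing down, gripper open.
Joint ranges: [-2.56, 2.56], [-1.29, 2.01], [-1.08, 1.49], [-3.29, 1.98], [-2.81, -0.18], [-2.99, 2.99]. Speed limits (rad/s): [2.57, 2.57, 3.01, 3.14, 3.14, 3.14].

### API

Orientations are given as a unit quaternion [w, x, y, z].
In Python, from bench import readout, eyes, finish_job, cut_out gives the robot as it stands.
- The arm moves only by the tool apply_moves, never from a script. Its argument "commands" is a list that holds one entry, the list of rows, each a list of 5 numbers: the shift along the tool's x, y, z in m, then the turn about the tool's z in rad, then the finger opening in m, from 0 to 0.0854. A call has 1 to 20 rows; each row is the pose to reach, as a shift and turn from the pose commanded when the call began, along the tool's axes at that moment; what a row does not reach only later rows make up. A row lasts 1/8 s, in which the tool goes at most 62.5 mm and 10.7 degrees, less where a joint would pass 70% of its speed; a pose out of reach is approached as far as the arm can. A call with a gripper value outside its range is refused whole. The fingers move at their own pace and stop on an object; "newtons" is the grip in N (left out, the last holds). Time passes only in rows, so rows that repeat a pose let the fingers close. It gives the time, the measured TCP pose, the force and the opening at its end, in the units of the state.
- readout.get_obs(): the state, without advancing time (a new reading comes with each control period).
- eyes.capture(name): name is "side" or "top"; returns (picture, depth): 384x512x3 uint8, red, green, blue; 384x512 float32, mm along the optical axis (not along the pixel's ray), 0 where there is no reading.
- eyes.camera_info(name): a dict with "camera_matrix" (3x3 intrinsics, pixels), "xyz" and "rotation" of the camera in the world. Camera axes: x right, y up, looking along -z (the intrinsics and any distortion apply to the point x, -y, -z); pixel columns grow to the right and rows downward; lengths in mm; the calibration is good to about 2 mm. A picture is of the moment at which its call begins. camera_info takes no time and is no camera call.
- finish_job(): hands the job in, once; it reports no verdict.
Trained networks look in the newest picture that a camera, given by its name, has taken for a name from the list of things; names that differ only in an ending like _2 or _b are one class to them, and where a whole thing is asked for, a point or a joint stands for the part that bears it (a point fixed in the world has none). Each returns a list of dicts, best first, with "confidence" (0 to 1); they miss things now and then, are a little off and sometimes report something else, mostly with a low value. They report only what shows in the picture. A call takes as long as a camera call. They do not tell look-alikes from the thing itself.
- cut_out(name, camera): "region" (384x512 bool, what is visible of it) and "bbox" ([centre column, centre row, width, height] in pixels, round what is visible of it).
The state is a dict: "time_s": time; "q": joint angles; "joint_vel": joint speeds; "tau": joint torques, N m; "position": TCP position; "eef_rot": TCP orientation; "force": force on the tool from outside, world axes, zero at the start; "wrist_torque": the same for the moment, N m; "gripper_width": finger opening in mm.
Only numpy, scipy, OpenCV 4.12 (cv2) and the standard library are available. Lean on these libraries where they do the work, as an engineer would, in place of code of your own. Each camera call takes 0.05 s, during which the arm holds its last target. There are 200 camera calls.

## Working session

There is one attempt and no reset: what is moved stays moved. The work goes in short steps, Python scripts to look and compute and a tool call to move; the robot and the scene stay as the last step left them, time stands still between calls to the robot, and variables do not carry over. Pictures are saved under pics/ and viewed, about 8 in all and at most 12, crops included, and the job is handed in when it is done.

Besides the shell and the picture viewer there is one more tool, called after "Call:" as a command line: name --argument value ..., lists and objects as JSON in quotes. apply_moves: Moves the arm, as the interface text tells. Its arguments: {"type":"object","properties":{"commands":{"type":"array"},"newtons":{"type":"number"}},"required":["commands"]}

```bash
ls; mkdir -p pics
cat > h.py <<'E'
import numpy as np,cv2
from bench import readout,eyes,finish_job,cut_out
from scipy.spatial.transform import Rotation as R
def cam(n):
    i=eyes.camera_info(n);Rm=np.array(i['rotation'],float)
    if Rm.size==4: Rm=R.from_quat(np.roll(Rm.ravel(),-1)).as_matrix()
    return np.array(i['camera_matrix']),np.array(i['xyz'],float).ravel(),Rm,i
def pts(n,d):
    K,t,Rm,_=cam(n);v,u=np.mgrid[:d.shape[0],:d.shape[1]]
    P=np.stack([(u-K[0,2])/K[0,0]*d,-(v-K[1,2])/K[1,1]*d,-d],-1)
    return P@Rm.T+t
def save(n,p): cv2.imwrite('pics/'+n,p[...,::-1])
E
python3 - <<'E'
from h import *
o=readout.get_obs();print(o)
for n in('side','top'):
    print(eyes.camera_info(n))
    p,d=eyes.capture(n);save(n+'0.png',p);np.savez(n+'0.npz',p=p,d=d);W=pts(n,d)
    for k in('bar','vise','jaw_fin','round','post','flange'):
        for r in cut_out(k,n)[:2]:
            m=r['region']&(d>0);q=W[m]
            print(n,k,round(r['confidence'],2),np.round(r['bbox']),m.sum(),np.round(np.percentile(q,[2,50,98],axis=0)).tolist() if m.any() else '')
            np.save(f'{n}_{k}.npy',r['region']) if r is not None else 0
a=cv2.imread('pics/side0.png');b=cv2.imread('pics/top0.png');cv2.imwrite('pics/both.png',cv2.resize(np.hstack([a,b]),(800,300)))
E
```

```text
pics
{'time_s': 0.0, 'q': array([-8.44318633e-01,  4.08238129e-02,  8.37913360e-02, -4.39487131e-04,
       -1.61549040e+00, -3.33736633e-01]), 'joint_vel': array([-5.59359935e-04,  1.86096584e-04,  2.54944179e-04, -6.24887044e-05,
        1.08331844e-03, -2.86139896e-04]), 'tau': array([ 3.02873468e-04, -3.68204641e+01,  3.47410190e+01,  6.93242311e+00,
       -5.43161514e-03, -1.39633755e-05]), 'position': array([ 229.59647378, -553.9789051 ,  230.26608644]), 'eef_rot': array([-2.47092986e-04, -1.95120274e-01,  9.80778918e-01,  8.55796336e-04]), 'force': array([ 0.188974  , -0.6393358 , -0.58171484]), 'wrist_torque': array([ 0.06368931, -0.04265915,  0.00025921]), 'gripper_width': 85.62956741204712}
{'camera_matrix': array([[402.92178047,   0.        , 253.68050182],
       [  0.        , 402.92178047, 183.3411191 ],
       [  0.        ,   0.        ,   1.        ]]), 'xyz': array([240.31878813, 460.22676916, 448.20818953]), 'rotation': array([-0.28407758, -0.15998836,  0.47558464,  0.81702075])}
side bar 0.84 [330. 169.  23.  42.] 688 [[568.0, -405.0, -1.0], [583.0, -245.0, 48.0]
[... 1170 characters left out ...]
5.0, -247.0, 87.0], [602.0, -238.0, 91.0]]
top vise 0.65 [150. 235.  63.  86.] 4777 [[469.0, 108.0, 0.0], [543.0, 146.0, 80.0], [614.0, 202.0, 127.0]]
top vise 0.48 [291. 271.  19.  20.] 317 [[469.0, -129.0, 12.0], [485.0, -112.0, 83.0], [501.0, -101.0, 101.0]]
top jaw_fin 0.74 [145. 222.  41.  30.] 877 [[538.0, 125.0, 94.0], [558.0, 152.0, 107.0], [580.0, 185.0, 137.0]]
top round 0.85 [317. 196.  23.  30.] 349 [[609.0, -177.0, 2.0], [620.0, -159.0, 87.0], [637.0, -148.0, 91.0]]
top post 0.89 [291. 271.  24.  22.] 341 [[469.0, -130.0, 2.0], [486.0, -113.0, 83.0], [503.0, -101.0, 101.0]]
top flange 0.89 [257. 126.  54.  49.] 851 [[729.0, -92.0, 3.0], [787.0, -40.0, 16.0], [832.0, 10.0, 20.0]]
```

View pics/both.png

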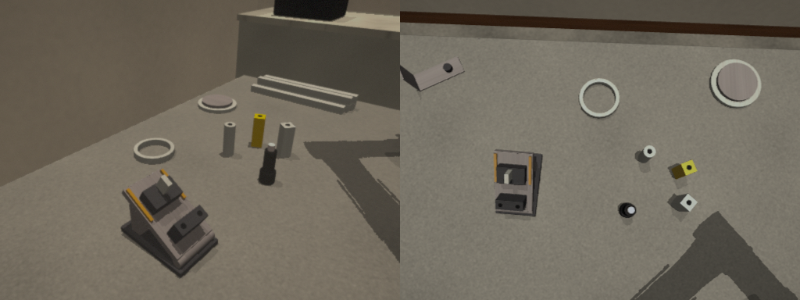

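Run:
```python
from h import *
z=np.load('top0.npz');p,d=z['p'],z['d'];W=pts('top',d)
# bars: top faces
for c in((585,-253),(500,-255)):
    m=(abs(W[...,0]-c[0])<35)&(abs(W[...,1]-c[1])<35)&(W[...,2]>82)&(W[...,2]<98)&(d>0)
    q=W[m];print(c,m.sum(),q.mean(0).round(1),p[m].mean(0).round(), cv2.minAreaRect(q[:,:2].astype(np.float32)))
    
zs=np.load('side0.npz');ps,ds=zs['p'],zs['d'];V=pts('side',ds)
for c in((585,-253),(500,-255)):
    m=(abs(V[...,0]-c[0])<35)&(abs(V[...,1]-c[1])<35)&(V[...,2]>86)&(V[...,2]<94)&(ds>0)
    q=V[m];print('side',c,m.sum(),q.mean(0).round(1),ps[m].mean(0).round(),cv2.minAreaRect(q[:,:2].astype(np.float32)))
a=p[150:340,80:230][...,::-1];b=ps[200:370,130:300][...,::-1];c=p[150:300,280:420][...,::-1]
f=lambda i,w,h:cv2.resize(i,(w,h),interpolation=cv2.INTER_CUBIC)
cv2.imwrite('pics/crop.png',np.hstack([f(a,395,500),f(b,400,500)]))
```

```text
(585, -253) 276 [ 587.3 -255.6   88.7] [154. 151.  63.] ((587.7913818359375, -256.14794921875), (30.069162368774414, 30.46000862121582), 22.274972915649414)
(500, -255) 298 [ 505.9 -252.7   88.7] [153. 157. 148.] ((506.0564880371094, -253.29983520507812), (29.94774055480957, 30.585371017456055), 50.321258544921875)
side (585, -253) 107 [ 585.2 -253.8   89.4] [143. 125.  15.] ((586.4052124023438, -256.8901062011719), (30.178749084472656, 32.152069091796875), 21.599010467529297)
side (500, -255) 129 [ 503.6 -251.2   89.4] [136. 130. 116.] ((504.74951171875, -254.13699340820312), (30.317447662353516, 31.90306282043457), 50.39719009399414)
```

View pics/crop.png

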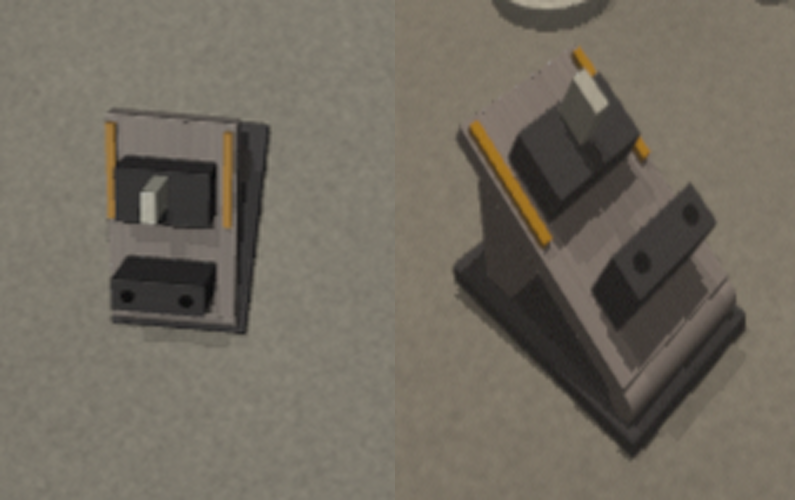

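```bash
cat > vise.py <<'E'
from h import *
def analyse(fs,tag):
    out=[]
    for n,f in fs:
        z=np.load(f);d=z['d'];W=pts(n,d)
        m=(d>0)&(abs(W[...,0]-540)<95)&(abs(W[...,1]-158)<75)&(W[...,2]>5)&(W[...,2]<150)
        q=W[m]
        # normal yaw: RANSAC for planes of tilt ~30
        best=(0,)
        rng=np.random.default_rng(0)
        for i in range(3000):
            a,b,c=q[rng.integers(0,len(q),3)];k=np.cross(b-a,c-a);L=np.linalg.norm(k)
            if L<300: continue
            k/=L;k*=np.sign(k[2])
            if abs(k[2]-.866)>.04 or k[0]>0: continue
            s=(abs((q-a)@k)<1.5).sum()
            if s>best[0]: best=(s,k,a)
        s,k,a=best
        for _ in range(5):
            i=q[abs((q-a)@k)<2];a=i.mean(0);k=np.linalg.svd(i-a)[2][2];k*=np.sign(k[2])
        psi=np.arctan2(-k[1],-k[0]);print(n,'bed n',k.round(3),'tilt',np.degrees(np.arccos(k[2])).round(2),'yaw',np.degrees(psi).round(2),s)
        out.append((n,q,k,a))
    return out
def local(q,k,a,psi):
    z=np.array([-.5*np.cos(psi),-.5*np.sin(psi),np.sqrt(.75)]);y=np.array([-np.sin(psi),np.cos(psi),0]);x=np.cross(y,z)
    B=np.stack([x,y,z],1);return B
if __name__=='__main__':
    for n,q,k,a in analyse([('side','side0.npz'),('top','top0.npz')],''):
        psi=np.arctan2(-k[1],-k[0]);B=local(q,k,a,psi);L=(q-a)@B
        for nm,lo,hi in(('fixtop',33,42),('movtop',21,29),('fintop',50,60)):
            i=L[(L[:,2]>lo)&(L[:,2]<hi)]
            if nm=='fixtop': i=i[i[:,0]<np.median(L[(L[:,2]>21)&(L[:,2]<29)][:,0])-15]
            if nm=='movtop': 
                i=i[i[:,0]>i[:,0].mean()-20]
            if len(i)<5: print(nm,len(i));continue
            print(nm,len(i),'zmed',np.median(i[:,2]).round(1),'pct',np.percentile(i,[2,50,98],axis=0)[:,:2].round(1).tolist(),cv2.minAreaRect(i[:,:2].astype(np.float32)), 'a',a.round(1))
            h,e=np.histogram(i[:,0],np.arange(-90,90,4));print('  ',[(int(x),int(c)) for x,c in zip(e,h) if c])
E
python3 vise.py
```

```text
side bed n [-0.501  0.028  0.865] tilt 30.11 yaw -3.15 3054
top bed n [-0.501  0.026  0.865] tilt 30.08 yaw -2.97 1301
fixtop 843 zmed 38.1 pct [[-41.3, -37.2], [-29.8, -3.7], [-18.1, 24.7]] ((-29.50586700439453, -6.843204498291016), (24.062772750854492, 65.17265319824219), 0.022923095151782036) a [531.  164.4  63.4]
   [(-42, 136), (-38, 141), (-34, 140), (-30, 137), (-26, 138), (-22, 137), (-18, 14)]
movtop 981 zmed 25.0 pct [[19.6, -37.7], [34.5, 2.5], [58.2, 24.6]] ((39.22639465332031, -7.001453399658203), (65.38330078125, 40.20641326904297), 89.72727966308594) a [531.  164.4  63.4]
   [(18, 100), (22, 124), (26, 124), (30, 123), (34, 113), (38, 82), (42, 72), (46, 77), (50, 71), (54, 70), (58, 25)]
fintop 141 zmed 54.6 pct [[34.5, -11.7], [44.9, -5.8], [55.7, -1.6]] ((45.27474594116211, -7.027002334594727), (21.9091739654541, 11.060596466064453), 0.8768258094787598) a [531.  164.4  63.4]
   [(34, 29), (38, 21), (42, 28), (46, 23), (50, 26), (54, 14)]
fixtop 465 zmed 38.0 pct [[-64.4, -25.7], [-51.4, 4.9], [-40.8, 36.4]] ((-52.50293731689453, 5.490427017211914), (63.85962677001953, 25.373741149902344), 89.573486328125) a [552.3 151.5  74.9]
   [(-66, 50), (-62, 71), (-58, 65), (-54, 74), (-50, 76), (-46, 74), (-42, 55)]
movtop 617 zmed 25.0 pct [[-3.4, -25.7], [17.8, -1.2], [35.7, 36.0]] ((15.688379287719727, 5.252361297607422), (41.163177490234375, 63.23822784423828), 0.03616456314921379) a [552.3 151.5  74.9]
   [(-6, 31), (-2, 63), (2, 56), (6, 57), (10, 51), (14, 54), (18, 53), (22, 60), (26, 59), (30, 70), (34, 63)]
fintop 80 zmed 54.9 pct [[11.3, 0.3], [22.2, 4.2], [32.8, 9.6]] ((21.68880844116211, 4.914938449859619), (9.495317459106445, 22.855125427246094), 89.1147232055664) a [552.3 151.5  74.9]
   [(10, 11), (14, 14), (18, 14), (22, 12), (26, 14), (30, 15)]
```

Call:
apply_moves --commands '[[[-0.02,0.009,0,-0.05,0.07],[-0.06,0.028,0.01,-0.12,0.07],[-0.11,0.051,0.02,-0.2,0.07],[-0.16,0.074,0.03,-0.28,0.07],[-0.21,0.098,0.04,-0.36,0.07],[-0.26,0.121,0.05,-0.43,0.07],[-0.31,0.144,0.06,-0.487,0.07],[-0.345,0.16,0.07,-0.487,0.07],[-0.365,0.17,0.08,-0.487,0.07],[-0.37,0.172,0.08,-0.487,0.07],[-0.37,0.172,0.08,-0.487,0.07],[-0.37,0.172,0.08,-0.487,0.07]]]' --newtons 60

```text
time_s: 2.2
position: [505.3, -254.7, 151.9]
eef_rot: [0.0, -0.425, 0.905, -0.0]
force: [-0.1, -0.6, -0.3]
gripper_width: 70.2
```

```bash
cat >> h.py <<'E'
def goto(p,yaw=None):
    """shift in tool axes (mm) and turn (rad) from measured pose to world p with tool y at yaw deg (mod 180)"""
    o=readout.get_obs();M=R.from_quat(np.roll(o['eef_rot'],-1)).as_matrix()
    cy=np.degrees(np.arctan2(M[1,1],M[0,1]));print('t',round(o['time_s'],2),'pos',o['position'].round(1),'yaw',cy.round(2),'zaxis',M[:,2].round(4),'F',o['force'].round(1),'T',o['wrist_torque'].round(2),'w',round(o['gripper_width'],1),'q',np.round(o['q'],2))
    s=M.T@(np.array(p)-o['position']);t=0 if yaw is None else -((yaw-cy+90)%180-90)
    print('shift',s.round(1),'turn',np.radians(t).round(3));return s
def vframe():
    psi=np.radians(-3.06);z=np.array([-.5*np.cos(psi),-.5*np.sin(psi),np.sqrt(.75)]);y=np.array([-np.sin(psi),np.cos(psi),0]);return np.stack([np.cross(y,z),y,z],1)
E
python3 - <<'E'
from h import *
B=vframe()
for a,l in(((531.,164.4,63.4),(-17.5,-6.95,0)),((552.3,151.5,74.9),(-40.3,5.3,0))): print(np.array(a)+B@np.array(l))
goto((505.6,-253.6,48),140.4)
E
```

```text
[515.49516161 158.26893268  54.65      ]
[517.73186144 158.65550811  54.75      ]
t 2.2 pos [ 505.3 -254.7  151.9] yaw 140.34 zaxis [ 8.e-04 -3.e-04 -1.e+00] F [-0.1 -0.6 -0.3] T [ 0.02 -0.04 -0.01] w 70.2 q [-0.11 -0.05 -0.15  0.   -1.47 -0.58]
shift [ -1.    0.6 103.9] turn -0.001
```

Call:
apply_moves --commands '[[[-0.001,0.001,0.03,0,0.07],[-0.001,0.001,0.065,0,0.07],[-0.001,0.001,0.09,0,0.07],[-0.001,0.001,0.104,0,0.07],[-0.001,0.001,0.104,0,0.07],[-0.001,0.001,0.104,0,0.03],[-0.001,0.001,0.104,0,0.0],[-0.001,0.001,0.104,0,0.0],[-0.001,0.001,0.104,0,0.0],[-0.001,0.001,0.104,0,0.0],[-0.001,0.001,0.104,0,0.0]]]' --newtons 60

```text
time_s: 3.58
position: [506.1, -252.5, 48.5]
eef_rot: [0.001, -0.426, 0.905, -0.001]
force: [0.7, 1.4, 5.5]
gripper_width: 29.2
```

Run:
```python
from h import *
goto((505.6,-253.6,175),86.94)
```

```text
t 3.58 pos [ 506.1 -252.5   48.5] yaw 140.43 zaxis [ 1.6e-03 -7.0e-04 -1.0e+00] F [0.7 1.4 5.5] T [0.38 0.33 0.  ] w 29.2 q [-0.11  0.   -0.29  0.   -1.28 -0.58]
shift [   1.1   -0.5 -126.5] turn 0.934
```

```bash
cat >> h.py <<'E'
S=np.array([516.6,158.5,54.7]);B=vframe()
def tcp(px,pz,py=0,off=20): return S+B@np.array([px,py,pz])-[0,0,off]
def bar_on_edge(phi,d=57.5):
    f=np.radians(phi);return d*np.sin(f)+15*np.cos(f),38+d*np.cos(f)-15*np.sin(f)
E
python3 - <<'E'
from h import *
for f in(30,20,10,0): print(f,bar_on_edge(f),tcp(*bar_on_edge(f)).round(1))
print(tcp(15,69))
t=tcp(*bar_on_edge(30))+[3,0,0]
goto(t,86.94)
E
```

```text
30 (np.float64(41.74038105676658), np.float64(80.29646071760523)) [512.6 158.7 125.1]
20 (np.float64(33.76154755301458), np.float64(86.90202354530471)) [502.4 159.3 126.8]
10 (np.float64(24.756886511031617), np.float64(92.02172313319801)) [492.1 159.8 126.8]
0 (np.float64(15.0), np.float64(95.5)) [481.9 160.4 124.9]
[495.12104988 159.64821981 101.95575286]
t 3.58 pos [ 506.1 -252.5   48.5] yaw 140.43 zaxis [ 1.6e-03 -7.0e-04 -1.0e+00] F [0.7 1.4 5.5] T [0.38 0.33 0.  ] w 29.2 q [-0.11  0.   -0.29  0.   -1.28 -0.58]
shift [-323.1  254.6  -76.8] turn 0.934
```

Call:
apply_moves --commands '[[[0,0,-0.03,0,0],[0,0,-0.08,0,0],[-0.02,0.016,-0.13,0.05,0],[-0.06,0.047,-0.16,0.15,0],[-0.1,0.079,-0.175,0.26,0],[-0.14,0.11,-0.175,0.37,0],[-0.18,0.142,-0.175,0.48,0],[-0.22,0.173,-0.175,0.6,0],[-0.255,0.2,-0.175,0.72,0],[-0.285,0.225,-0.17,0.82,0],[-0.305,0.241,-0.16,0.9,0],[-0.318,0.251,-0.145,0.934,0],[-0.323,0.255,-0.13,0.934,0],[-0.323,0.255,-0.127,0.934,0],[-0.323,0.255,-0.127,0.934,0]]]'

```text
time_s: 5.45
position: [514.9, 158.4, 174.4]
eef_rot: [-0.0, 0.027, 1.0, -0.0]
force: [-0.2, -0.3, -2.3]
gripper_width: 29.4
```

Run:
```python
from h import *
t=tcp(*bar_on_edge(30))+[3,0,0]
goto(t,86.94)
p,d=eyes.capture('side');W=pts('side',d);q=W[(d>0)&(abs(W[...,0]-516)<30)&(abs(W[...,1]-158)<30)&(W[...,2]>124)&(W[...,2]<175)]
print(len(q),np.percentile(q,[2,98],axis=0).round(1));a=p[100:380,100:350];b,_=eyes.capture('top');save('hov.png',np.hstack([cv2.resize(a,(400,448)),cv2.resize(b[120:330,60:250],(400,448))]))
```

```text
t 5.45 pos [514.9 158.4 174.4] yaw 86.88 zaxis [-1.e-04 -3.e-04 -1.e+00] F [-0.2 -0.3 -2.3] T [0.01 0.01 0.03] w 29.4 q [ 0.67 -0.12 -0.18  0.   -1.52 -2.3 ]
shift [-0.7  0.4 49.2] turn -0.001
1064 [[496.1 146.2 127. ]
 [543.1 174.2 173.9]]
```

View pics/hov.png

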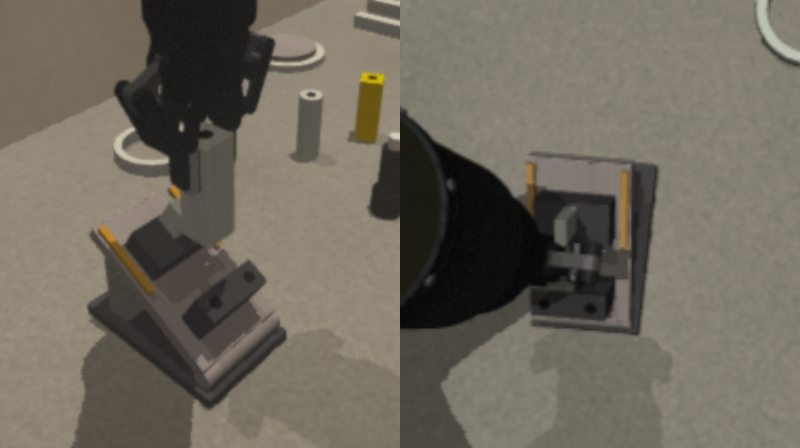

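Call:
apply_moves --commands '[[[-0.001,0,0.012,0,0],[-0.001,0,0.024,0,0],[-0.001,0,0.034,0,0],[-0.001,0,0.042,0,0],[-0.001,0,0.048,0,0],[-0.001,0,0.049,0,0],[-0.001,0,0.049,0,0]]]' --newtons 25

```text
time_s: 6.42
position: [518.2, 159.2, 128.0]
eef_rot: [0.003, 0.027, 1.0, 0.001]
force: [6.1, -1.1, 4.2]
gripper_width: 29.3
```

```bash
cat > look.py <<'E'
from h import *
import sys
def bar_pose(show=None):
    o=readout.get_obs()
    for n in('side','top'):
        p,d=eyes.capture(n);W=pts(n,d)
        L=(W-S)@B
        if show: save(f'{show}_{n}.png',p)
        r=cut_out('bar',n)
        np.savez(f'last_{n}.npz',p=p,d=d,L=L)
        for c in r[:3]:
            m=c['region']&(d>0);q=L[m]
            if abs(np.median(q[:,1]))<25: print(n,'bar',round(c['confidence'],2),m.sum(),'pct',np.percentile(q,[3,50,97],axis=0).round(1).tolist())
        # planar patches near the bar, normals mostly in xz plane or y: local x-z outline
        m=(d>0)&(abs(L[...,1])<17)&(L[...,0]>-60)&(L[...,0]<60)&(L[...,2]>28)&(L[...,2]<125);q=L[m]
        g=p[m].astype(int).sum(1)>200
        print(n,'bright pts',g.sum(),np.percentile(q[g],[2,50,98],axis=0).round(1).tolist() if g.sum()>5 else '')
        q=q[g]
        if len(q)>60:   # +y flat seen from the side camera
            k=q[abs(q[:,1]-np.percentile(q[:,1],85))<2]
            print('  flat pts',len(k),'y',k[:,1].mean().round(1),cv2.minAreaRect(k[:,[0,2]].astype(np.float32)))
if __name__=='__main__': bar_pose(sys.argv[1] if len(sys.argv)>1 else None)
E
python3 - <<'E'
from h import *
goto(tcp(*bar_on_edge(30)),86.94)
E
python3 look.py a
```

```text
t 6.42 pos [518.2 159.2 128. ] yaw 86.9 zaxis [ 0.0066  0.0012 -1.    ] F [ 6.1 -1.1  4.2] T [-0.44 -1.95  0.01] w 29.3 q [ 0.67 -0.11 -0.25  0.   -1.42 -2.3 ]
shift [ 5.6 -0.8  2.9] turn -0.001
side bar 0.82 1620 pct [[2.1, -12.8, 26.2], [26.5, 7.0, 67.6], [56.7, 15.9, 105.9]]
side bright pts 1508 [[0.6, -13.4, 30.4], [26.1, 6.7, 67.0], [53.2, 15.9, 106.4]]
  flat pts 514 y 15.0 ((33.362972259521484, 61.82790756225586), (89.06664276123047, 30.316669464111328), 59.787567138671875)
top bar 0.45 32 pct [[4.1, -13.9, 33.3], [19.7, -13.4, 57.3], [31.6, -12.5, 81.0]]
top bright pts 2
```

Call:
apply_moves --commands '[[[0.002,0,-0.002,0,0],[0.004,0,-0.002,0,0],[0.007,0,-0.002,0,0],[0.01,0,-0.002,0,0],[0.013,0,-0.002,0,0],[0.016,0,-0.002,0,0],[0.018,0,-0.002,0,0],[0.02,0,-0.002,0,0],[0.02,0,-0.002,0,0]]]' --newtons 20

```text
time_s: 7.75
position: [499.1, 160.1, 130.4]
eef_rot: [0.004, 0.027, 1.0, 0.001]
force: [9.6, -3.1, 2.6]
gripper_width: 29.4
```

```bash
python3 - <<'E'
from h import *
goto(tcp(*bar_on_edge(0)),86.94)
E
python3 look.py b
```

```text
t 7.75 pos [499.1 160.1 130.4] yaw 86.88 zaxis [ 0.009   0.0013 -1.    ] F [ 9.6 -3.1  2.6] T [-0.9  -3.66 -0.02] w 29.4 q [ 0.7  -0.16 -0.29  0.   -1.43 -2.32]
shift [17.3 -0.7  5.3] turn -0.001
side bar 0.61 1361 pct [[1.5, -12.5, 30.6], [18.8, 7.9, 76.4], [41.6, 15.9, 115.8]]
side bright pts 1385 [[0.9, -13.7, 30.6], [19.0, 6.5, 69.3], [56.4, 15.9, 116.0]]
  flat pts 489 y 15.1 ((25.228107452392578, 69.28924560546875), (89.80799865722656, 30.291942596435547), 74.25469207763672)
top bright pts 73 [[30.6, -11.9, 29.7], [38.5, -1.1, 53.4], [59.6, 12.5, 70.2]]
  flat pts 11 y 5.0 ((38.78346252441406, 47.707332611083984), (38.54829788208008, 16.1696720123291), 43.47610855102539)
```

Call:
apply_moves --commands '[[[0.002,0,0,0,0],[0.004,0,0,0,0],[0.006,0,0,0,0],[0.008,0,0,0,0],[0.01,0,0.001,0,0],[0.012,0,0.002,0,0],[0.014,0,0.002,0,0],[0.016,0,0.002,0,0],[0.016,0,0.002,0,0]]]'

```text
time_s: 9.07
position: [482.6, 161.0, 128.0]
eef_rot: [0.004, 0.027, 1.0, 0.001]
force: [7.5, -1.6, 2.1]
gripper_width: 29.6
```

```bash
python3 - <<'E'
from h import *
goto(tcp(15,69),86.94)
E
python3 look.py c
```

```text
t 9.07 pos [482.6 161.  128. ] yaw 86.88 zaxis [ 0.0076  0.0013 -1.    ] F [ 7.5 -1.6  2.1] T [-0.85 -2.98 -0.03] w 29.6 q [ 0.72 -0.2  -0.33  0.   -1.43 -2.35]
shift [-12.4  -0.7  26.2] turn -0.001
side bar 0.74 1128 pct [[-0.1, -12.8, 29.9], [10.8, 9.4, 81.6], [29.1, 16.0, 119.9]]
side bright pts 1127 [[-0.2, -13.5, 30.9], [11.1, 8.9, 68.4], [57.0, 16.0, 120.0]]
  flat pts 491 y 15.1 ((16.700437545776367, 74.44239044189453), (91.85772705078125, 30.18435287475586), 86.2298583984375)
top bar 0.69 327 pct [[7.8, -13.9, 29.8], [30.6, -7.0, 55.5], [33.9, 14.4, 89.3]]
top bright pts 243 [[24.8, -12.9, 29.3], [31.6, -1.2, 54.7], [57.3, 14.6, 94.2]]
  flat pts 23 y 8.5 ((30.99331283569336, 49.072669982910156), (39.99030303955078, 1.630345106124878), 85.93026733398438)
```

Call:
apply_moves --commands '[[[0.002,0,0,0,0],[0.004,0,0,0,0],[0.0045,0,0,0,0],[0.0045,0,0,0,0],[0.003,0,0,0,0],[0.0015,0,0,0,0],[0,0,0.003,0,0],[-0.002,0,0.0065,0,0],[-0.0045,0,0.0105,0,0],[-0.0065,0,0.014,0,0],[-0.0085,0,0.0175,0,0],[-0.0085,0,0.0175,0,0]]]'

```text
time_s: 10.78
position: [489.5, 160.7, 108.1]
eef_rot: [0.001, 0.027, 1.0, 0.0]
force: [7.4, 0.2, 2.7]
gripper_width: 29.6
```

```bash
python3 - <<'E'
from h import *
goto(tcp(15,69),86.94)
E
python3 look.py d
python3 - <<'E'
import cv2,numpy as np
a=cv2.imread('pics/d_side.png')[150:380,110:330];cv2.imwrite('pics/d.png',cv2.resize(a,(600,590),interpolation=cv2.INTER_CUBIC)) if a is not None else print('none')
E
```

```text
t 10.78 pos [489.5 160.7 108.1] yaw 86.9 zaxis [ 2.4e-03  7.0e-04 -1.0e+00] F [7.4 0.2 2.7] T [-0.15 -2.67 -0.  ] w 29.6 q [ 0.71 -0.17 -0.34  0.   -1.4  -2.33]
shift [-5.7 -0.8  6.2] turn -0.001
side bar 0.74 830 pct [[-0.3, -10.8, 12.8], [9.8, 13.7, 82.1], [27.1, 16.1, 98.9]]
side bright pts 691 [[-0.6, -14.3, 30.0], [7.9, 7.9, 95.3], [28.0, 16.1, 99.0]]
  flat pts 273 y 15.4 ((14.744169235229492, 75.98298645019531), (95.30477905273438, 29.96095085144043), 89.15557098388672)
top bar 0.81 283 pct [[5.4, -13.7, 11.4], [29.7, -8.5, 33.3], [31.2, 12.0, 63.3]]
top bright pts 154 [[5.1, -12.7, 28.9], [30.5, -2.0, 49.0], [58.6, 14.2, 95.1]]
  flat pts 14 y 6.5 ((29.811861038208008, 41.698028564453125), (2.316235065460205, 21.884990692138672), 1.8405067920684814)
```

View pics/d.png

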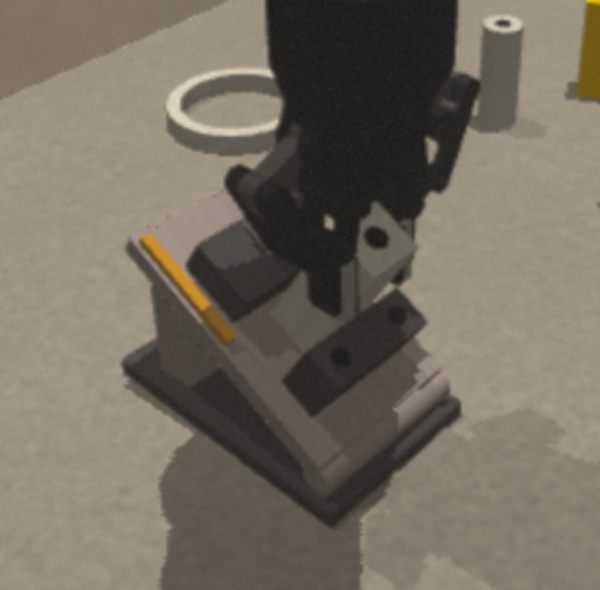

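Call:
apply_moves --commands '[[[-0.0015,0,0.0015,0,0],[-0.0025,0,0.003,0,0],[-0.0035,0,0.0045,0,0],[-0.0045,0,0.006,0,0],[-0.005,0,0.007,0,0],[-0.0055,0,0.008,0,0],[-0.0055,0,0.008,0,0]]]'

```text
time_s: 11.85
position: [493.2, 160.4, 102.2]
eef_rot: [-0.0, 0.027, 1.0, 0.0]
force: [-10.2, 0.3, 19.5]
gripper_width: 29.3
```

```bash
python3 - <<'E'
from h import *
goto(tcp(15,69),86.94)
E
python3 look.py e
```

```text
t 11.85 pos [493.2 160.4 102.2] yaw 86.93 zaxis [-5.e-04  2.e-04 -1.e+00] F [-10.2   0.3  19.5] T [-0.06  2.88 -0.05] w 29.3 q [ 0.7  -0.16 -0.34 -0.   -1.39 -2.33]
shift [-1.9 -0.6  0.3] turn -0.0
side bar 0.86 808 pct [[-0.1, -11.4, 5.8], [10.0, 11.7, 78.2], [26.4, 16.0, 92.0]]
side bright pts 616 [[-0.3, -14.1, 29.8], [7.8, 5.3, 89.6], [28.1, 16.0, 92.1]]
  flat pts 205 y 15.1 ((14.624188423156738, 73.22303009033203), (90.33248901367188, 29.543519973754883), 89.70733642578125)
top bright pts 113 [[3.0, -12.5, 29.5], [30.7, -2.8, 46.9], [59.3, 9.5, 90.0]]
  flat pts 21 y 3.4 ((40.55786895751953, 46.323646545410156), (38.37621307373047, 13.973323822021484), 40.91167068481445)
```

Call:
apply_moves --commands '[[[0.0015,0,-0.002,0,0],[0.003,0,-0.004,0,0],[0.003,0,-0.004,0,0],[0.003,0,-0.004,0,0.035],[0.003,0,-0.004,0,0.045],[0.003,0,-0.004,0,0.055],[0.003,0,-0.004,0,0.06],[0.003,0,-0.004,0,0.06],[0.003,0,-0.015,0,0.06],[0.003,0,-0.04,0,0.06],[0.003,0,-0.08,0,0.06],[0.003,0,-0.11,0,0.06],[0.003,0,-0.11,0,0.06]]]'

```text
time_s: 13.68
position: [492.1, 160.8, 213.8]
eef_rot: [0.003, 0.027, 1.0, 0.002]
force: [-0.1, 0.7, -0.3]
gripper_width: 60.3
```

```bash
python3 look.py f
python3 - <<'E'
from h import *
# fin: top pts in each view
for n in('side','top'):
    z=np.load(f'last_{n}.npz');L=z['L'];p=z['p']
    m=(z['d']>0)&(L[...,0]>46)&(L[...,0]<85)&(abs(L[...,1])<20)&(L[...,2]>51)&(L[...,2]<60);q=L[m]
    if len(q)>5: print(n,len(q),cv2.minAreaRect(q[:,:2].astype(np.float32)),np.median(q[:,2]))
# pinch fin: grasp point in seat frame x=f, z=51 -> tcp offset 19
goto(tcp(62.5,51,off=19),86.94)
import cv2
a=cv2.imread('pics/f_side.png')[150:380,110:330];b=cv2.imread('pics/f_top.png')[150:340,80:230]
cv2.imwrite('pics/f.png',np.hstack([cv2.resize(a,(400,418)),cv2.resize(b,(380,418))]))
E
```

```text
side bar 0.92 1467 pct [[-1.5, -12.0, 7.8], [12.4, 14.8, 72.1], [27.5, 16.1, 91.8]]
side bright pts 1320 [[-1.6, -12.5, 30.3], [14.2, 14.2, 73.7], [58.0, 16.2, 91.9]]
  flat pts 687 y 15.2 ((13.585654258728027, 59.94015121459961), (29.864116668701172, 63.61794662475586), 0.9800722002983093)
top bar 0.69 359 pct [[1.6, -13.8, 6.6], [29.4, -3.7, 37.1], [31.1, 14.4, 90.4]]
top bright pts 223 [[0.1, -12.9, 29.5], [29.6, 0.4, 51.9], [57.9, 15.0, 91.2]]
  flat pts 24 y 9.3 ((22.323650360107422, 62.97072982788086), (14.857759475708008, 67.13126373291016), 26.321300506591797)
side 134 ((61.496681213378906, -0.33071327209472656), (21.665590286254883, 10.612279891967773), 0.3378506004810333) 55.173788393313586
top 76 ((63.13468933105469, -0.23104143142700195), (21.891319274902344, 8.955266952514648), 0.8394375443458557) 54.420513935297365
t 13.88 pos [490.5 160.2 209. ] yaw 86.89 zaxis [-1.4e-03 -6.0e-04 -1.0e+00] F [ 0.5 -0.1  0.1] T [-0.01  0.02  0.  ] w 60.1 q [ 0.71 -0.19 -0.17 -0.   -1.59 -2.33]
shift [-54.9  -0.2  97.8] turn -0.001
```

View pics/f.png

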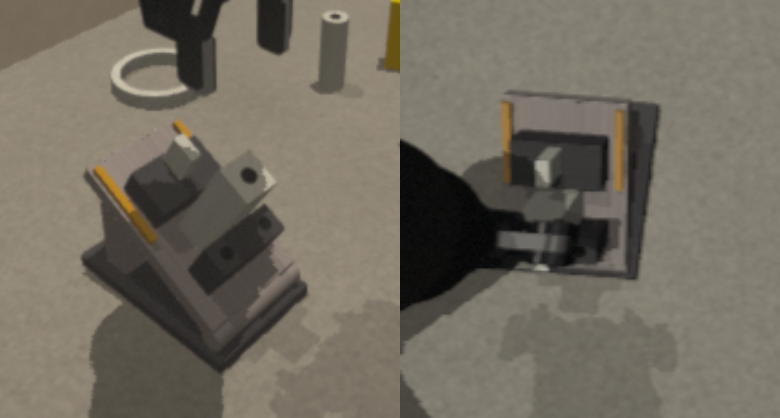

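Call:
apply_moves --commands '[[[-0.02,0,0,0,0.06],[-0.045,0,0.01,0,0.055],[-0.055,0,0.03,0,0.05],[-0.055,0,0.055,0,0.045],[-0.055,0,0.078,0,0.045],[-0.055,0,0.09,0,0.045],[-0.055,0,0.096,0,0.045],[-0.055,0,0.096,0,0.045]]]'

```text
time_s: 14.88
position: [545.8, 157.4, 113.9]
eef_rot: [0.0, 0.027, 1.0, -0.0]
force: [-0.9, -0.2, 0.3]
gripper_width: 44.5
```

Run:
```python
from h import *
goto(tcp(62.5,52,off=19),86.94)
```

```text
t 14.88 pos [545.8 157.4 113.9] yaw 86.9 zaxis [ 0. -0. -1.] F [-0.9 -0.2  0.3] T [0.05 0.   0.01] w 44.5 q [ 0.63 -0.03 -0.2   0.   -1.4  -2.26]
shift [ 1.1 -0.5  1.9] turn -0.001
```

Call:
apply_moves --commands '[[[0.001,0,0.001,0,0.02],[0.001,0,0.001,0,0.0],[0.001,0,0.001,0,0.0],[0.001,0,0.001,0,0.0],[0.001,0,0.001,0,0.0],[0.001,0,0.001,0,0.0],[0.003,0,0.002,0,0.0],[0.0045,0,0.003,0,0.0],[0.006,0,0.004,0,0.0],[0.0075,0,0.005,0,0.0],[0.0085,0,0.0055,0,0.0],[0.0085,0,0.0055,0,0.0]]]' --newtons 40

```text
time_s: 16.38
position: [538.9, 157.0, 110.1]
eef_rot: [0.002, 0.027, 1.0, -0.0]
force: [3.7, -5.7, 3.8]
gripper_width: 8.9
```

```bash
python3 look.py g
python3 - <<'E'
from h import *
goto(tcp(56,52,off=19),86.94)
E
```

```text
side bar 0.97 1399 pct [[-1.0, -10.7, 8.6], [13.0, 14.8, 73.0], [27.6, 16.1, 91.5]]
side bright pts 1322 [[-1.1, -13.0, 31.3], [13.8, 14.2, 74.9], [52.2, 16.2, 91.6]]
  flat pts 680 y 15.2 ((13.76146411895752, 59.848304748535156), (29.496177673339844, 63.43706512451172), 0.32192081212997437)
top bar 0.86 775 pct [[1.2, -13.8, 11.2], [23.3, -4.3, 78.0], [30.7, 15.7, 91.0]]
top bright pts 384 [[1.1, -13.2, 42.9], [22.8, -1.1, 89.0], [30.5, 15.8, 91.4]]
  flat pts 48 y 11.5 ((22.875389099121094, 82.4602279663086), (21.574825286865234, 41.93580627441406), 44.90320587158203)
t 16.57 pos [538.9 157.  110.1] yaw 86.86 zaxis [ 4.e-03 -7.e-04 -1.e+00] F [ 3.8 -6.5  4. ] T [-1.91 -1.07  0.01] w 9.0 q [ 0.64 -0.05 -0.22  0.   -1.39 -2.27]
shift [-0.1  0.3  1.4] turn -0.001
```

Call:
apply_moves --commands '[[[0.0015,-0.001,0.001,0,0.0],[0.003,-0.002,0.0015,0,0.0],[0.0045,-0.002,0.0025,0,0.0],[0.006,-0.002,0.0035,0,0.0],[0.006,-0.002,0.0035,0,0.0],[0.006,-0.002,0.0035,0,0.0]]]'

```text
time_s: 17.32
position: [538.8, 157.0, 110.1]
eef_rot: [0.009, 0.027, 1.0, 0.002]
force: [27.1, -3.8, 2.0]
gripper_width: 9.0
```

```bash
python3 look.py i
python3 - <<'E'
from h import *
goto(tcp(56,52,off=19),86.94)
E
```

```text
side bar 0.82 1401 pct [[-1.1, -11.6, 8.8], [12.6, 14.8, 74.2], [27.2, 16.0, 91.6]]
side bright pts 1344 [[-1.1, -12.9, 30.4], [14.2, 14.1, 74.4], [52.2, 16.1, 91.8]]
  flat pts 693 y 15.2 ((13.807107925415039, 59.98283386230469), (29.962646484375, 63.986534118652344), 0.5183006525039673)
top bar 0.82 753 pct [[1.4, -13.9, 12.2], [22.6, -5.0, 80.4], [30.7, 15.3, 91.3]]
top bright pts 341 [[1.1, -12.9, 43.9], [20.6, -1.5, 89.3], [30.4, 15.7, 91.4]]
  flat pts 40 y 11.4 ((18.548965454101562, 88.04969787597656), (15.78184986114502, 32.97234344482422), 59.77431869506836)
t 17.52 pos [538.8 157.  110.1] yaw 86.87 zaxis [ 0.0191  0.0042 -0.9998] F [27.1 -3.3  2. ] T [-1.09 -8.55 -0.11] w 9.1 q [ 0.65 -0.06 -0.24  0.01 -1.37 -2.27]
shift [-0.2  0.3  1.3] turn -0.001
```

Call:
apply_moves --commands '[[[-0.003,0.001,-0.0015,0,0.0],[-0.006,0.001,-0.0035,0,0.0],[-0.006,0.001,-0.0035,0,0.0],[-0.006,0.001,-0.0035,0,0.02],[-0.006,0.001,-0.0035,0,0.035],[-0.006,0.001,-0.0035,0,0.045],[-0.006,0.001,-0.0035,0,0.045],[-0.006,0.001,-0.02,0,0.045],[-0.006,0.001,-0.06,0,0.045],[-0.006,0.001,-0.11,0,0.045],[-0.006,0.001,-0.15,0,0.045],[0.05,0.001,-0.16,0,0.045],[0.1,0.001,-0.16,0,0.045],[0.15,0.001,-0.16,0,0.045],[0.16,0.001,-0.16,0,0.045],[0.16,0.001,-0.16,0,0.045]]]'

```text
time_s: 19.52
position: [371.5, 166.0, 266.1]
eef_rot: [0.001, 0.026, 1.0, 0.001]
force: [0.7, 0.0, 0.8]
gripper_width: 44.8
```

```bash
python3 look.py k
python3 - <<'E'
from h import *
for n in('side','top'):
    z=np.load(f'last_{n}.npz');L=z['L']
    for nm,x0,x1,yy,lo,hi in(('fin',40,75,20,51,60),('bartop',-10,35,25,86,96),('movtop',15,80,40,22,28)):
        m=(z['d']>0)&(L[...,0]>x0)&(L[...,0]<x1)&(abs(L[...,1])<yy)&(L[...,2]>lo)&(L[...,2]<hi);q=L[m]
        if len(q)>5: print(n,nm,len(q),np.round(cv2.minAreaRect(q[:,:2].astype(np.float32))[0],1),np.round(cv2.minAreaRect(q[:,:2].astype(np.float32))[1],1),'ang',round(cv2.minAreaRect(q[:,:2].astype(np.float32))[2],1),'z',np.median(q[:,2]).round(1))
    for k,c in(('round',(616.,-158)),('post',(486.,-113)),('flange',(780.,-40))):
        pass
a=cv2.imread('pics/k_side.png')[150:380,110:330];b=cv2.imread('pics/k_top.png')
cv2.imwrite('pics/k.png',np.hstack([cv2.resize(a,(350,366)),cv2.resize(b,(450,366))]))
goto((0,0,0))
E
```

```text
side bar 0.8 1449 pct [[-1.0, -12.3, 7.5], [12.9, 14.8, 72.8], [28.0, 16.1, 91.6]]
side bright pts 1434 [[-1.0, -12.5, 30.0], [15.7, 12.2, 70.4], [57.7, 16.1, 91.6]]
  flat pts 686 y 15.2 ((13.85650634765625, 60.17192840576172), (29.80370330810547, 64.22225189208984), 0.2098853886127472)
top bar 0.58 794 pct [[0.7, -13.7, 11.3], [24.4, -2.4, 75.4], [30.6, 16.0, 90.8]]
top bright pts 610 [[1.4, -12.8, 30.2], [29.2, 0.8, 80.8], [56.4, 15.7, 91.0]]
  flat pts 74 y 11.8 ((26.260597229003906, 65.75660705566406), (26.60503387451172, 64.69368743896484), 26.975711822509766)
side fin 136 [54.6 -0.4] [10.6 21.6] ang 89.4 z 55.4
side bartop 544 [13.9  0.7] [30.1 32. ] ang 0.5 z 90.5
side movtop 822 [42.2 -0.2] [64.8 53.2] ang 89.8 z 25.3
top fin 74 [55.7 -0.2] [22.2  9.7] ang 0.0 z 54.6
top bartop 316 [15.3  1.3] [29.9 31.3] ang 89.6 z 89.5
top movtop 625 [43.1  0.2] [55.5 63.4] ang 0.1 z 24.5
t 19.73 pos [372.2 165.7 264.5] yaw 86.83 zaxis [-9.0e-04 -1.1e-03 -1.0e+00] F [-0.2  0.4  0.2] T [ 0.05 -0.02  0.03] w 44.9 q [ 0.92 -0.48 -0.29 -0.   -1.76 -2.55]
shift [ 362.2 -185.7  265. ] turn 0.0
```

View pics/k.png

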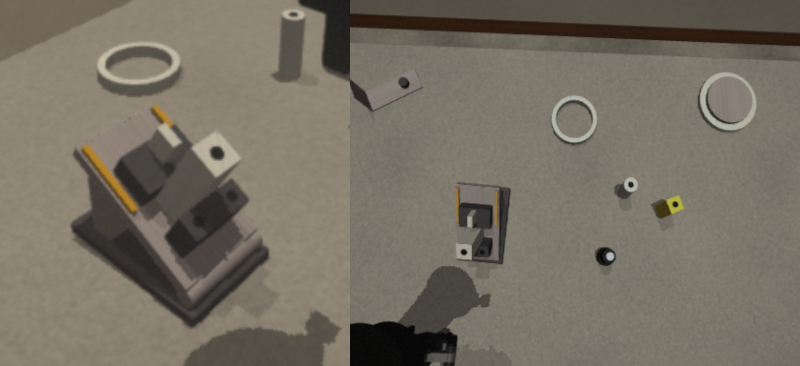

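```bash
python3 -c "
from bench import finish_job;print(finish_job())"
```

```text
the job is handed in; nothing more can be done
None
```

The square aluminium bar now stands on the sloping bed with the moving jaw closed on it, and I handed the job in at about 20 s of the 51 s allowed. No verdict is reported.

- **Placing:** I gripped the bar near its top and turned it square to the jaws. Moves cannot tilt the tool, so I leaned the bar by pivoting it in a light grip against the edge of the fixed jaw. I then lowered it until the bed pushed back with about 22 N, square to the bed, and let go.
- **Clamping:** I pinched the fin and slid the jaw down until it stopped on the bar. It did not move further at 27 N. I eased off, released it and withdrew.

**Last checks, taken clear of the vise:**
- **Bar:** it leans within about 0.5° of the bed normal and its flats are within about 0.5° of square to the jaws. It sits about 1 mm off the middle of the jaws.
- **Seating:** the top of the bar is 89.5 to 90.5 mm above the bed, so it is fully down.
- **Jaw:** the fin sits 40.4 to 40.7 mm from the bar's axis, against 41 mm when closed.
- **Other samples:** in the last top picture the round, post, flange and yellow bar look unmoved. I did not measure them again.
- **Robot:** it touches nothing.

**Disagreement:** the two cameras differ by 1 to 2 mm along the slope, within the stated calibration. I relied on contact forces for the seating and the clamping. On the first approach the bar touched the fixed jaw slightly early, at about 6 N.

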